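# Load the cam lift nest and hold the stack at full lift

## Task

Load the blue nest of the cam lift fixture for inspection: lower the titanium implant can into it flat, then set the brass pin block squarely on top of the can, pins up, dropping neither. Then, leaving the glass vial, the screwdriver and the grey tray where they are, take the lever's red knob, swing the lever round to the green mark where the cam lifts highest, and finish still holding it there, because it springs back if let go.

Things in the scene. Friction and masses are not known exactly. Their poses are not given: they have to be found in the camera images.
- cam_fixture: Cam lift fixture fixed to the cart: grey base plate 120 (x) x 200 (y) x 20 mm, reaching 55 mm to +y and 145 mm to -y of the origin. Origin on the cart top below the centre of the blue nest; z up. Blue nest walls stand straight to 66 mm above the cart top, then flare outward 30 degrees to 75 mm. The lever stands on the -y side of the nest.
- nest_seat (a point): Centre of the top of the steel lift table (34 x 56 mm), the nest's floor; axes as the fixture's. 40 mm above the cart top with the lever at 0, up to 52 lifted. The nest is a pocket 44 (x) x 64 mm (y): walls on the y ends 6 mm thick, 56 wide; on the x sides only corner stubs 6 mm thick, 8 wide, so each x side is open 48 mm wide for a finger, down to the base plate.
- lever_pivot (a point): Point on the lever's upright pivot axis, at the height of the lever arm's top face, 60 mm above the cart top; 78 mm from the nest centre on the fixture's -y side. Axes as the fixture's.
- cam_lever (a joint): Angle of the cam lever (rad) about its upright pivot, anticlockwise from above. 0 (rest): arm points to the fixture's -x. 1.571: arm points to the fixture's -y, over the green mark (24 mm wide, on the base plate): highest lift, 12 mm, and there the arm meets a rigid stop (a thin upright steel pin). The table rises evenly with the angle. A spring pulls towards 0: about 1 N at the knob at rest, 3 N at the mark.
- lever_knob: Upright red cylindrical knob, 20 mm diameter, 36 mm tall, on the end of the steel lever arm (14 mm wide, 10 mm thick), 90 mm from the pivot axis. Origin at the centre of its underside, 60 mm above the cart top; top at 96 mm. It spins freely about its own upright axis.
- implant_can: Titanium implant can, a rounded flat grey metal box 40 (x) x 60 (y) x 14 mm (z), about 60 g, lying flat on the cart top. Origin at the centre of its underside; z up. Either way round is fine.
- pin_block: Brass connector pin block, 40 (x) x 60 (y) x 14 mm (z) with two rows of five thin pins 8 mm tall in the middle of its top, about 200 g, lying pins up. Origin at the centre of its underside; z up. Either way round is fine.
- glass_vial: Bystander: clear glass vial with metal cap, 26 mm diameter, 56 mm tall, upright. Origin at the centre of its underside.
- screwdriver: Bystander: screwdriver 150 mm long, lying beyond the fixture. Origin under its middle, long axis x.
- screw_tray: Bystander: grey open plastic tray 100 x 80 x 22 mm. Origin at the centre of its underside.

How it is judged:
By the outcome, as a careful person would: the job done as asked, in the order asked, and still so for the second after the job is handed in, while the arm keeps its last pose, push and grip.
It also fails if it takes over 66 s, if anything falls off the work surface, if the arm or the gripper's body presses on something with over 40 N, if the wrist force passes 120 N, or if a joint passes its speed limit or range.

## Robot

A 6-joint arm with a two-finger parallel gripper is mounted at the origin on the work surface. World frame = base frame: x ahead of the robot, y to its left, z up, the work surface at z = 0. Lengths are in mm, angles in rad, forces in N, time in s.
With the tool pointing down it reaches from about 275 to 725 mm from the base axis. Payload 5.6 kg.
Tool frame: the origin (TCP) lies midway between the tips of the shut fingers; the grasp point (between the pads) lies 19 mm behind it; z points along the fingers, y is the direction in which the jaws open and shut (so a half turn about z gives the same grasp; the last joint's range is limited). The gripper opens to 85 mm and grips with 20 to 120 N. Pads are 22 mm wide; open, the fingers measure 114 mm over their backs; the gripper's body (76 mm by 85 mm) begins 54 mm behind the grasp point. The pads swing forward as they close: fully open they stand 13 mm farther back than shut.
Start: joints at [-0.86, 0.255, 0.108, 0, -1.424, -0.285], TCP at [227.195, -500.875, 231.283] pointing down, gripper open.
Joint ranges: [-2.95, 2.95], [-1.21, 1.97], [-1.09, 1.5], [-2.87, 1.71], [-2.94, -0.07], [-3.05, 3.05]. Speed limits (rad/s): [2.57, 2.57, 3.14, 3.14, 3.14, 3.14].

## Interface

Orientations are given as a unit quaternion [w, x, y, z].
In Python, from station import ctrl, grab_frame, regions_of, mark_of gives the robot as it stands.
- The arm moves only by the tool drive_tool, never from a script. Its argument "moves" is one flat list of numbers, 5 for each row, row after row: the opening, from -1 (shut) to 1 (fully open), then the shift along the tool's x, y, z in cm, then the turn about the tool's z in degrees. In form: [grip, dx, dy, dz, roll, grip, dx, dy, dz, roll, ...]. A call has 1 to 10 rows; each row is the pose to reach, as a shift and turn from the pose commanded when the call began, along the tool's axes at that moment; what a row does not reach only later rows make up. A row lasts 1/10 s, in which the tool goes at most 50 mm and 8.59 degrees, less where a joint would pass 70% of its speed; a pose out of reach is approached as far as the arm can. A call with a gripper value outside its range is refused whole. The fingers move at their own pace and stop on an object; "grip_force" is the grip in N (left out, the last holds). Time passes only in rows, so rows that repeat a pose let the fingers close. It gives the time, the measured TCP pose, the force and the opening at its end, in the units of the state.
- ctrl.sense(): the state, without advancing time (a new reading comes with each control period).
- grab_frame(name): name is "scene" or "top"; returns a dict with "img" (420x560x3 uint8, blue, green, red), "range_z" (420x560 float32, mm along the optical axis (not along the pixel's ray), 0 where there is no reading), "intrinsics" (3x3 intrinsics, pixels), "rvec" (rotation vector, rad) and "tvec" (3), from world to camera coordinates, as OpenCV has them. Camera axes: x right, y down, z forward; pixel columns grow to the right and rows downward; lengths in mm; the calibration is good to about 2 mm. A picture is of the moment at which its call begins.
- ctrl.sign_off(): hands the job in, once; it reports no verdict.
Trained networks look in the newest picture that a camera, given by its name, has taken for a name from the list of things; names that differ only in an ending like _2 or _b are one class to them, and where a whole thing is asked for, a point or a joint stands for the part that bears it (a point fixed in the world has none). Each returns a list of dicts, best first, with "confidence" (0 to 1); they miss things now and then, are a little off and sometimes report something else, mostly with a low value. They report only what shows in the picture. A call takes as long as a camera call.
- regions_of(camera, target): "pixels" (420x560 bool, what is visible of it) and "box" ([left, top, width, height] as shares, 0 to 1, of the picture: columns of its width, rows of its height, round what is visible of it).
- mark_of(camera, target): "location" ([column, row] as shares, 0 to 1, of the picture: columns of its width, rows of its height: a listed point, or the origin of a listed thing).
The state is a dict: "clock": time; "joint_positions": joint angles; "joint_vel": joint speeds; "joint_torque": joint torques, N m; "position": TCP position; "tcp_rot": TCP orientation; "ft_force": force on the tool from outside, world axes, zero at the start; "wrist_torque": the same for the moment, N m; "grip_width": finger opening in mm.
Only numpy, scipy, OpenCV 4.12 (cv2) and the standard library are available. Lean on these libraries where they do the work, as an engineer would, in place of code of your own. Each camera call takes 0.05 s, during which the arm holds its last target.

## Working session

There is one attempt and no reset: what is moved stays moved. The work goes in short steps, Python scripts to look and compute and a tool call to move; the robot and the scene stay as the last step left them, time stands still between calls to the robot, and variables do not carry over. Pictures are saved under pics/ and viewed, and the job is handed in when it is done.

Besides the shell and the picture viewer there is one more tool, called after "Request:" as name(argument=value, ...) on one line, values as JSON. drive_tool: Moves the arm, as the interface text tells. Its arguments: {"type":"object","properties":{"moves":{"type":"array","items":{"type":"number"}},"grip_force":{"type":"number"}},"required":["moves"]}

```bash
ls; mkdir -p pics
python3 - <<'E'
from station import ctrl, grab_frame, regions_of, mark_of
import cv2, numpy as np
print(ctrl.sense())
for n in ("scene","top"):
    f=grab_frame(n); cv2.imwrite(f"pics/{n}0.png",f["img"])
    print(n,f["intrinsics"].tolist(),f["rvec"],f["tvec"])
    for t in ["cam_fixture","nest_seat","lever_pivot","lever_knob","implant_can","pin_block","glass_vial","screwdriver","screw_tray"]:
        m=mark_of(n,t); print(t,[(round(a["confidence"],2),np.round(np.array(a["location"])*[560,420],1).tolist()) for a in m[:2]])
E
```

```text
pics
{'clock': 0.0, 'joint_positions': array([-8.60399880e-01,  2.55741309e-01,  1.07008873e-01, -4.76642526e-04,
       -1.42389667e+00, -2.84599762e-01]), 'joint_vel': array([-1.01218794e-03, -1.38884585e-03,  4.77380179e-06,  4.62491599e-04,
       -3.68272681e-04,  8.76335347e-04]), 'joint_torque': array([ 3.81303280e-04, -3.86629415e+01,  2.37938708e+01,  5.36498845e+00,
       -6.08595190e-03,  5.36255925e-05]), 'position': array([ 227.02579693, -500.41570033,  230.40021976]), 'tcp_rot': array([-2.30178581e-04, -2.11259287e-01,  9.77429598e-01,  9.17796465e-04]), 'ft_force': array([ 0.46790919,  0.42293296, -0.02553603]), 'wrist_torque': array([ 0.01065648,  0.03929045, -0.04294619]), 'grip_width': 85.43141210353905}
scene [[539.3479988403, 0.0, 285.04058076779404], [0.0, 539.3479988403, 208.20673037504565], [0.0, 0.0, 1.0]] [ 2.152255    0.6276937  -0.29831575] [-490.41318063 -145.03666205 1402.29872582]
cam_fixture [(0.62, [282.9, 225.0]), (0.27, [346.0, 181.2])]
nest_seat [(0.57, [288.0, 213.0])]
lever_pivot [(0.86, [262.4, 221.8]), (0.23, [137.2, 287.5])]
lever_knob [(0.66, [230.1, 205.0]), (0.22, [135.4, 290.2])]
implant_can [(0.81, [345.2, 181.2]), (0.43, [282.8, 225.8])]
pin_block [(0.68, [306.7, 152.6])]
glass_vial [(0.73, [366.2, 219.7])]
screwdriver [(0.69, [308.2, 312.6])]
screw_tray [(0.7, [139.5, 290.6])]
top [[402.5755031248133, 0.0, 272.8137313360877], [0.0, 402.5755031248133, 209.78822586623448], [0.0, 0.0, 1.0]] [ 2.18744368 -2.17626093  0.11912289] [-17.68078574 581.72340571 886.17144198]
cam_fixture [(0.95, [262.7, 220.2]), (0.2, [260.0, 212.8])]
nest_seat [(0.77, [261.4, 213.9])]
lever_pivot [(0.65, [296.2, 216.1])]
lever_knob [(0.6, [297.3, 254.7]), (0.29, [396.3, 272.0])]
implant_can [(0.83, [171.5, 201.9]), (0.24, [267.1, 215.0])]
pin_block [(0.86, [142.7, 262.2])]
glass_vial [(0.67, [214.1, 155.1])]
screwdriver [(0.66, [342.7, 141.6])]
screw_tray [(0.58, [396.1, 271.8])]
```

View pics/scene0.png

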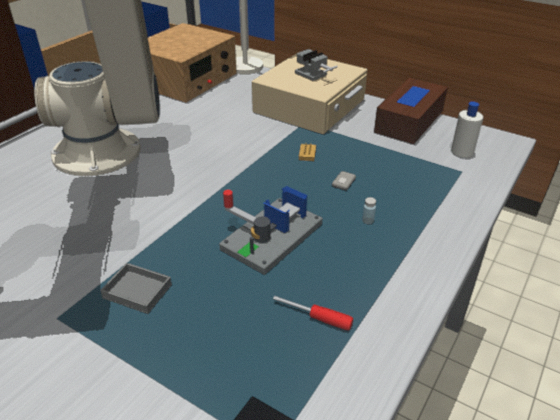

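View pics/top0.png

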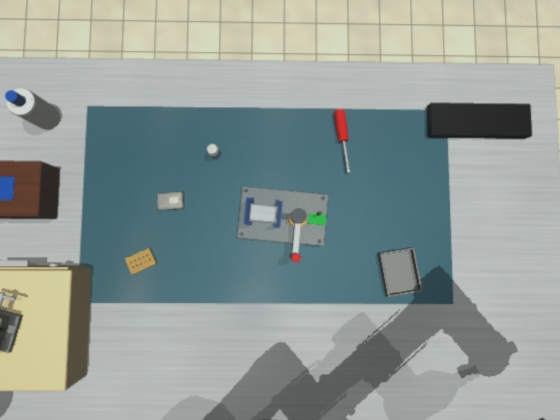

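The pictures show the fixture near top-view (285,216), with the lever and red knob at (297,257). The can is at (171,201), the brass block at (140,261), the vial at (213,151), the screwdriver at (343,140) and the tray at (400,272). Next I'll measure them in world coordinates.

```bash
cat > h.py <<'E'
from station import ctrl, grab_frame, regions_of, mark_of
import cv2, numpy as np
def world(f,mask=None):
    K=f["intrinsics"];R=cv2.Rodrigues(f["rvec"])[0];t=np.ravel(f["tvec"])
    z=f["range_z"]; 
    v,u=np.nonzero((z>0)&(mask if mask is not None else True))
    d=z[v,u]; c=np.stack([(u-K[0,2])/K[0,0]*d,(v-K[1,2])/K[1,1]*d,d],1)
    return (c-t)@R, u, v
def ray(f,px,z):
    K=f["intrinsics"];R=cv2.Rodrigues(f["rvec"])[0];t=np.ravel(f["tvec"])
    d=R.T@np.array([(px[0]-K[0,2])/K[0,0],(px[1]-K[1,2])/K[1,1],1]); o=-R.T@t
    return o+d*(z-o[2])/d[2]
def rect(f,mask,z):
    """min area rect of mask pixels outline at plane z"""
    cs,_=cv2.findContours(mask.astype(np.uint8),cv2.RETR_EXTERNAL,cv2.CHAIN_APPROX_NONE)
    c=max(cs,key=cv2.contourArea)[:,0].astype(float)
    p=np.array([ray(f,q,z)[:2] for q in c],np.float32)
    return cv2.minAreaRect(p)
E
python3 - <<'E'
from h import *
np.set_printoptions(suppress=True,precision=1)
for n in ("top","scene"):
    f=grab_frame(n); print(n,"cam",-cv2.Rodrigues(f["rvec"])[0].T@np.ravel(f["tvec"]))
    for t,z in [("implant_can",14),("pin_block",14),("cam_fixture",20),("lever_knob",96),("glass_vial",56),("screwdriver",15),("screw_tray",22)]:
        r=regions_of(n,t)
        if not r: print(t,"none");continue
        P,u,v=world(f,r[0]["pixels"])
        print(t,round(r[0]["confidence"],2),len(P),"med",np.median(P,0),"z5-95",np.percentile(P[:,2],[5,50,95]),"rect",rect(f,r[0]["pixels"],z))
        if t in("cam_fixture",):
            B=P[abs(P[:,2]-20)<5]; print(" base",len(B),cv2.minAreaRect(B[:,:2].astype(np.float32)))
        if t in("implant_can","pin_block"):
            B=P[P[:,2]>6]; print(" pts",len(B),cv2.minAreaRect(B[:,:2].astype(np.float32)))
    for t,z in [("nest_seat",40),("lever_pivot",60),("lever_knob",60),("implant_can",0),("pin_block",0),("cam_fixture",0)]:
        m=mark_of(n,t)
        for a in m[:1]: print(t,a["confidence"],ray(f,np.array(a["location"])*[560,420],z))
    P,u,v=world(f)
    b=f["img"][v,u].astype(int)
    s=(b[:,0]>b[:,2]*2)&(b[:,0]>b[:,1]*1.5)&(P[:,2]>30)&(P[:,2]<100)&(abs(P[:,1])<400)&(P[:,0]<750)
    print("blue",s.sum(),cv2.minAreaRect(P[s][:,:2].astype(np.float32)),np.percentile(P[s][:,2],[5,50,95]))
    s=(b[:,2]>b[:,0]*2)&(b[:,2]>b[:,1]*2)&(P[:,2]>85)&(P[:,2]<110)
    print("knobtop",s.sum(),P[s].mean(0) if s.any() else 0)
    big=cv2.resize(f["img"][130:300,110:430] if n=="top" else f["img"][120:340,100:400],None,fx=2.5,fy=2.5,interpolation=cv2.INTER_CUBIC)
    cv2.imwrite(f"pics/{n}_crop.png",big)
E
```

```text
top cam [497.4   0.2 936.3]
implant_can 0.81 460 med [604.1 223.1  12.5] z5-95 [ 8.1 12.5 15.4] rect ((603.7339477539062, 221.62045288085938), (40.61735534667969, 59.7484016418457), 3.4375195503234863)
 pts 449 ((604.4239501953125, 223.6199188232422), (40.49663162231445, 60.39586639404297), 4.5319905281066895)
pin_block 0.72 477 med [467.  283.8  12.9] z5-95 [ 9.  12.9 18.7] rect ((465.94573974609375, 284.2454833984375), (39.71281814575195, 61.799652099609375), 27.021604537963867)
 pts 466 ((465.98016357421875, 285.8325500488281), (39.542728424072266, 59.37168502807617), 25.405941009521484)
cam_fixture 0.89 4758 med [565.1 -38.3  19.9] z5-95 [16.2 19.9 69.1] rect ((550.3468017578125, -34.38102722167969), (202.693115234375, 160.8571014404297), 83.99156188964844)
 base 3366 ((570.1304321289062, -36.58289337158203), (199.958984375, 120.0748291015625), 84.78877258300781)
lever_knob 0.57 65 med [477.2 -60.1  94.6] z5-95 [92.3 94.6 96.9] rect ((477.2626037597656, -60.06081008911133), (16.500049591064453, 16.64314842224121), 0.21644404530525208)
glass_vial 0.64 133 med [710.6 119.6  53.2] z
[... 2114 characters left out ...]
med [ 781.  -179.3   19.4] z5-95 [ 1.6 19.4 26.8] rect ((750.3153076171875, -173.69491577148438), (150.0807342529297, 38.35419845581055), 2.5272891521453857)
screw_tray 0.58 276 med [608.  216.7  14. ] z5-95 [ 6.3 14.  16.7] rect ((612.9076538085938, 206.64280700683594), (40.24967575073242, 69.45965576171875), 4.636416912078857)
nest_seat 0.74 [494.2 229.9  40. ]
lever_pivot 0.67 [568.  -66.2  60. ]
lever_knob 0.55 [476.8 -61.8  60. ]
implant_can 0.82 [598.1 228.9   0. ]
pin_block 0.8 [451.7 297.8   0. ]
cam_fixture 0.88 [566.2  13.3   0. ]
blue 790 ((-90.2723388671875, 157.5179443359375), (85.533447265625, 1431.24951171875), 77.42465209960938) [34.8 57.8 74.7]
knobtop 83 [344.2 -22.6  94.2]
```

```bash
ls -la pics
```

```text
total 1360
drwxr-xr-x 2 agent agent   4096 Dec  7 14:20 .
drwxr-xr-x 3 agent agent   4096 Dec  7 14:20 ..
-rw-r--r-- 1 agent agent 394090 Dec  7 14:19 scene0.png
-rw-r--r-- 1 agent agent 478368 Dec  7 14:20 scene_crop.png
-rw-r--r-- 1 agent agent 242075 Dec  7 14:19 top0.png
-rw-r--r-- 1 agent agent 259491 Dec  7 14:20 top_crop.png
```

View pics/top_crop.png

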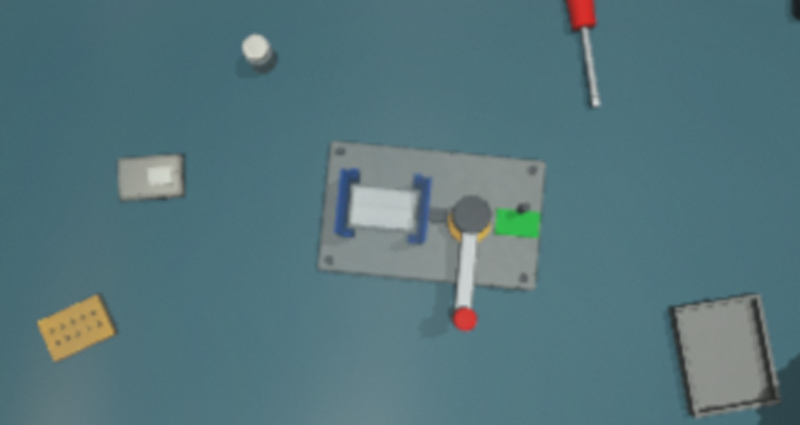

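View pics/scene_crop.png

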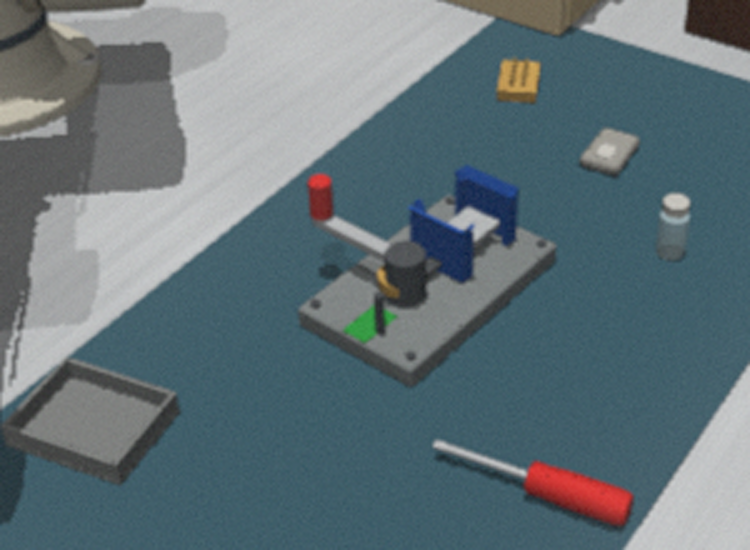

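```bash
cat >> h.py <<'E'
from scipy.spatial.transform import Rotation as Ro
def st():
    s=ctrl.sense(); q=s["tcp_rot"]; R=Ro.from_quat([q[1],q[2],q[3],q[0]])
    y=R.as_matrix()[:,1]; yaw=np.degrees(np.arctan2(y[1],y[0]))
    print("t",round(s["clock"],2),"pos",np.round(s["position"],1),"jawyaw",round(yaw,1),"F",np.round(s["ft_force"],1),"w",round(s["grip_width"],1),"tilt",np.round(R.as_matrix()[:,2],4))
    return s,R.as_matrix(),yaw
def go(x,y,z,jaw):
    s,R,yaw=st()
    d=R.T@(np.array([x,y,z])-s["position"])/10
    r=-((jaw-yaw+90)%180-90)
    print("shift cm",np.round(d,2),"roll",round(r,2),"j6",np.round(s["joint_positions"],2)[5],"rows",np.linalg.norm(d)/5,abs(r)/8.59)
E
python3 - <<'E'
from h import *
go(604,223,100,4.3)
s,R,y=st();print(R)
E
```

```text
t 2.4 pos [ 227.2 -500.9  231.3] jawyaw 114.4 F [ 0.5 -0.5  0.1] w 85.3 tilt [ 0. -0. -1.]
shift cm [-64.21  50.36  13.13] roll -69.9 j6 -0.28 rows 16.531309203881847 8.137897534607907
t 2.4 pos [ 227.2 -500.9  231.3] jawyaw 114.4 F [ 0.5 -0.5  0.1] w 85.3 tilt [ 0. -0. -1.]
[[-9.10716390e-01 -4.13032271e-01  2.43083527e-05]
 [-4.13032271e-01  9.10716390e-01 -2.77370495e-06]
 [-2.09923856e-05 -1.25661927e-05 -1.00000000e+00]]
```

Both crops agree: the nest is empty, the lever is at rest, and the stop pin stands inboard of the knob's path. I'll move above the can.

Request:
drive_tool(moves=[1,-64.2,50.4,0,-70,1,-64.2,50.4,0,-70,1,-64.2,50.4,0,-70,1,-64.2,50.4,0,-70,1,-64.2,50.4,0,-70,1,-64.2,50.4,0,-70,1,-64.2,50.4,0,-70,1,-64.2,50.4,0,-70,1,-64.2,50.4,0,-70,1,-64.2,50.4,0,-70], grip_force=40)

```text
clock: 3.4
position: [458.4, -55.2, 231.7]
tcp_rot: [-0.0, 0.734, -0.679, 0.0]
ft_force: [0.3, -0.9, -0.1]
grip_width: 85.3
```

```bash
python3 -c "
from h import *
go(604,223,60,4.3)"
```

```text
t 3.4 pos [458.4 -55.2 231.7] jawyaw -175.5 F [ 0.3 -0.9 -0.1] w 85.3 tilt [ 1.1e-03  1.0e-04 -1.0e+00]
shift cm [-26.6  -16.67  17.19] roll 0.17 j6 -0.14 rows 7.157387129416546 0.01938960571474693
```

Request:
drive_tool(moves=[1,-26.6,-16.7,10,0,1,-26.6,-16.7,10,0,1,-26.6,-16.7,10,0,1,-26.6,-16.7,12,0,1,-26.6,-16.7,14,0,1,-26.6,-16.7,16,0,1,-26.6,-16.7,17.2,0,1,-26.6,-16.7,17.2,0,1,-26.6,-16.7,17.2,0])

```text
clock: 4.3
position: [602.9, 221.2, 56.3]
tcp_rot: [0.002, 0.734, -0.679, -0.001]
ft_force: [-0.6, -0.8, 0.4]
grip_width: 85.2
```

```bash
python3 -c "
from h import *
go(604,223,2.5,4.3)"
```

```text
t 4.3 pos [602.9 221.2  56.3] jawyaw -175.5 F [-0.6 -0.8  0.4] w 85.2 tilt [-0.0044 -0.0027 -1.    ]
shift cm [-0.18 -0.15  5.38] roll 0.17 j6 -0.52 rows 1.0762002320312503 0.019625092199773313
```

Request:
drive_tool(moves=[0.4,0,0,2.5,0,0.4,0,0,3.5,0,0.4,0,0,4,0,0.4,0,0,4,0,0.4,0,0,4,0])

```text
clock: 4.8
position: [604.7, 220.7, 20.7]
tcp_rot: [-0.001, 0.734, -0.68, 0.0]
ft_force: [-0.0, 0.7, -0.1]
grip_width: 60.0
```

```bash
python3 -c "
from h import *
go(604,223,2.5,4.3)
for n in ('top','scene'):
  f=grab_frame(n);i=f['img'];c=i[150:260,110:250] if n=='top' else i[130:240,280:420]
  cv2.imwrite(f'pics/{n}_g1.png',cv2.resize(c,None,fx=4,fy=4,interpolation=cv2.INTER_CUBIC))
"
```

```text
t 4.8 pos [604.7 220.7  20.7] jawyaw -175.6 F [-0.   0.7 -0.1] w 60.0 tilt [ 1.9e-03  7.0e-04 -1.0e+00]
shift cm [-0.24  0.05  1.82] roll 0.09 j6 -0.52 rows 0.36809958650250574 0.010142020548885383
```

View pics/scene_g1.png

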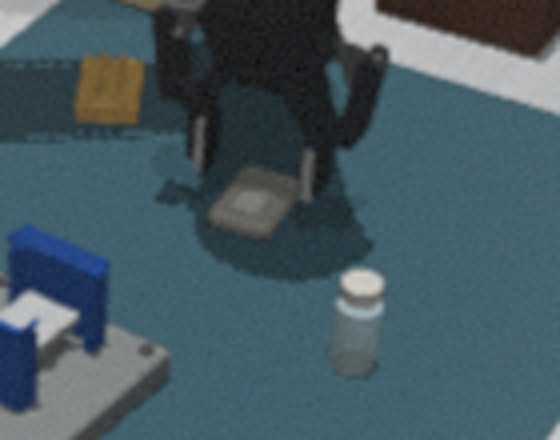

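The fingers straddle the can. Down and grip.

Request:
drive_tool(moves=[0.4,-0.2,0,1.2,0,0.4,-0.2,0,1.7,0,0.4,-0.2,0,1.7,0,0.4,-0.2,0,1.7,0])

```text
clock: 5.3
position: [603.7, 222.7, 1.9]
tcp_rot: [0.0, 0.734, -0.679, -0.0]
ft_force: [0.8, -0.3, -0.1]
grip_width: 59.7
```

```bash
python3 -c "
from h import *
go(604,223,2.5,4.3)"
```

```text
t 5.3 pos [603.7 222.7   1.9] jawyaw -175.6 F [ 0.8 -0.3 -0.1] w 59.7 tilt [-6.e-04 -6.e-04 -1.e+00]
shift cm [-0.03 -0.04 -0.06] roll 0.11 j6 -0.52 rows 0.015603465636119371 0.012458845297107274
```

Request:
drive_tool(moves=[-1,0,0,0,0,-1,0,0,0,0,-1,0,0,0,0,-1,0,0,0,0,-1,0,0,0,0,-1,0,0,0,0], grip_force=50)

```text
clock: 5.9
position: [604.2, 223.0, 2.8]
tcp_rot: [-0.001, 0.734, -0.679, 0.0]
ft_force: [-0.4, 0.1, 3.9]
grip_width: 39.1
```

```bash
python3 -c "
from h import *
go(574,8.2,130,-5.2)"
```

```text
t 5.9 pos [604.2 223.    2.8] jawyaw -175.6 F [-0.4  0.1  3.9] w 39.1 tilt [ 1.e-03  5.e-04 -1.e+00]
shift cm [ 21.18   4.65 -12.73] roll 9.61 j6 -0.52 rows 5.028872175655317 1.11836239627969
```

Request:
drive_tool(moves=[-1,0,0,-4,0,-1,0,0,-8,0,-1,3,0.5,-11,2,-1,8,1.6,-12.7,5,-1,13,2.8,-12.7,9.6,-1,17,3.7,-12.7,9.6,-1,20,4.4,-12.7,9.6,-1,21.2,4.6,-12.7,9.6,-1,21.2,4.6,-12.7,9.6,-1,21.2,4.6,-12.7,9.6])

```text
clock: 6.9
position: [574.2, 8.4, 128.9]
tcp_rot: [-0.0, -0.674, 0.739, 0.0]
ft_force: [-0.1, 1.0, -1.3]
grip_width: 38.9
```

```bash
python3 -c "
from h import *
go(574,8.2,90,-5.2)
for n in ('top','scene'):
  f=grab_frame(n);i=f['img'];c=i[160:270,200:340] if n=='top' else i[130:280,210:390]
  cv2.imwrite(f'pics/{n}_g2.png',cv2.resize(c,None,fx=4,fy=4,interpolation=cv2.INTER_CUBIC))
"
```

```text
t 6.9 pos [574.2   8.4 128.9] jawyaw 174.8 F [-0.1  1.  -1.3] w 38.9 tilt [-7.e-04  2.e-04 -1.e+00]
shift cm [0.02 0.01 3.89] roll -0.01 j6 -0.38 rows 0.7771523510340604 0.0012960171965006489
```

View pics/scene_g2.png

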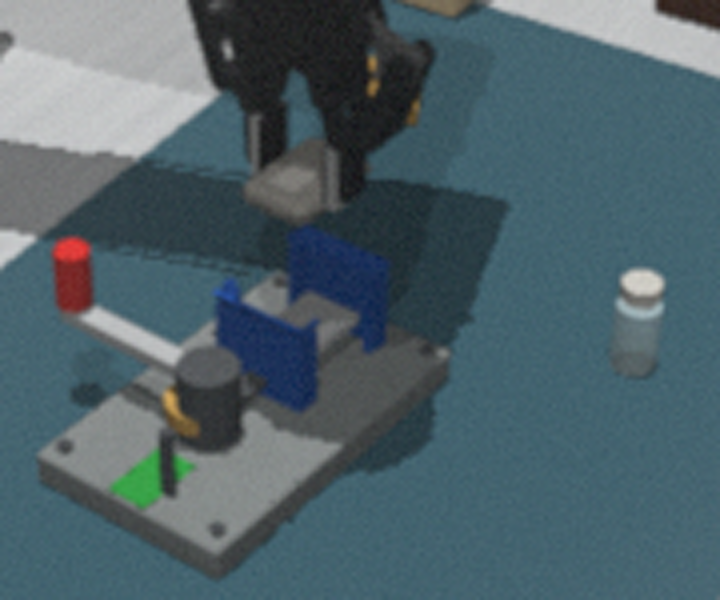

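View pics/top_g2.png

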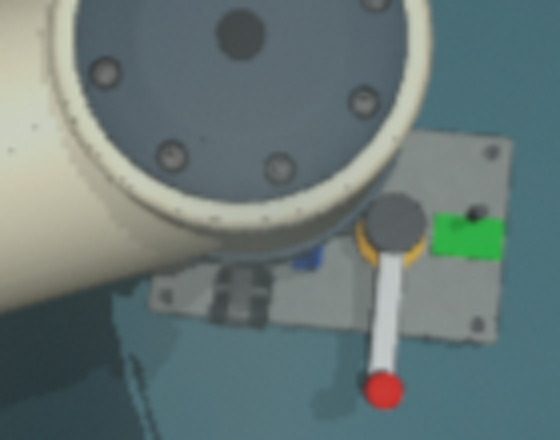

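The can is held flat over the nest, and the scene view shows nothing in the way. I'll check its offset and tilt in fixture axes with the same camera.

```bash
cat >> h.py <<'E'
O=np.array([574.2,8.2]); A=np.radians(-5.2)
def fx(P):
    d=P[:,:2]-O; return np.c_[d[:,0]*np.cos(A)+d[:,1]*np.sin(A), -d[:,0]*np.sin(A)+d[:,1]*np.cos(A), P[:,2]]
E
python3 - <<'E'
from h import *
np.set_printoptions(suppress=True,precision=1)
f=grab_frame("scene"); P,u,v=world(f); Q=fx(P)
r=regions_of("scene","implant_can")
print([(a["confidence"],a["pixels"].sum()) for a in r[:2]])
Pm,_,_=world(f,r[0]["pixels"]); Qm=fx(Pm)
print("mask pct",np.percentile(Qm,[2,10,50,90,98],axis=0))
T=Qm[(Qm[:,1]<-5)]
top=T[(T[:,2]>np.percentile(T[:,2],40))]
# plane
Am=np.c_[top[:,:2],np.ones(len(top))];c=np.linalg.lstsq(Am,top[:,2],rcond=None)[0];print("plane",len(top),np.round(c,3))
b=f["img"][v,u].astype(int)
s=(b[:,0]>b[:,2]*2)&(b[:,0]>b[:,1]*1.5)&(abs(Q[:,0])<60)&(abs(Q[:,1])<60)&(Q[:,2]>30)
B=Q[s]
for lo,hi in((-45,-25),(25,50)):
    q=B[(B[:,1]>lo)&(B[:,1]<hi)]; print("wall",len(q),np.percentile(q,[2,10,50,90,98],axis=0))
E
```

```text
[]Traceback (most recent call last):
  File "<stdin>", line 6, in <module>
IndexError: list index out of range
```

Run:
```python
from h import *
np.set_printoptions(suppress=True,precision=1)
f=grab_frame("scene"); P,u,v=world(f); Q=fx(P)
b=f["img"][v,u].astype(int)
s=(b.min(1)>70)&(np.ptp(b,axis=1)<40)&(abs(Q[:,0])<40)&(abs(Q[:,1])<45)&(Q[:,2]>110)&(Q[:,2]<150)
C=Q[s]; print("can",len(C),np.percentile(C,[2,10,50,90,98],axis=0))
for x in C[np.argsort(C[:,1])][::max(1,len(C)//40)]: print(x,end=" ")
s=(b[:,0]>b[:,2]*2)&(b[:,0]>b[:,1]*1.5)&(abs(Q[:,0])<60)&(abs(Q[:,1])<60)&(Q[:,2]>30)
B=Q[s]
for lo,hi in((-50,-25),(20,50)):
    q=B[(B[:,1]>lo)&(B[:,1]<hi)]; print("\nwall",len(q),np.percentile(q,[2,10,50,90,98],axis=0))
```

```text
can 286 [[-23.5 -26.9 133.8]
 [-14.9 -25.3 136.2]
 [ -0.  -10.5 140.6]
 [ 19.1  10.6 142.9]
 [ 24.9  22.8 147.2]]
[  4.6 -29.7 138.9] [ -2.7 -26.8 134.2] [-16.  -26.  137.8] [ 18.8 -25.6 135.6] [ -3.9 -25.3 135.3] [ 10.8 -24.9 136.5] [ -7.1 -24.4 143. ] [ -2.4 -23.9 137.6] [ 12.1 -23.3 143.4] [  1.5 -22.5 138.5] [ 18.7 -22.1 136. ] [  8.  -21.3 140.6] [-18.1 -20.2 138.6] [ 21.  -18.7 137.5] [ 10.2 -17.6 139.5] [ -5.5 -16.8 139.7] [-11.6 -15.5 141.3] [  2.7 -14.4 141.8] [  8.7 -12.4 140.8] [ -4.6 -11.5 142. ] [ 14.8 -10.6 140.1] [-21.1  -9.9 144. ] [-24.   -9.5 147.4] [-24.5  -8.9 137.2] [ 18.2  -8.5 140.4] [ 20.2  -7.9 140.9] [  5.1  -7.7 141.6] [  7.1  -7.  142.1] [ 13.6  -5.7 139.4] [ 10.1  -4.4 139.6] [ 12.   -3.6 140. ] [-13.9  -2.9 140.9] [-10.7  -0.4 140.9] [ -9.8   1.7 140.2] [-11.7   4.3 140.5] [  2.3   5.9 140.6] [-12.1   8.  140.8] [-11.9  11.1 141.7] [ -9.9  15.2 140.4] [-12.3  18.3 140.2] [-13.5  23.2 142.1] 
wall 396 [[-26.3 -38.4  32.5]
 [-21.2 -37.3  37.2]
 [  6.  -35.5  55.7]
 [ 27.9 -31.5  72.7]
 [ 29.1 -26.4  75.7]]

wall 409 [[-26.3  24.2  34.8]
 [-22.5  26.2  41.2]
 [  0.9  33.9  59.3]
 [ 27.6  37.7  72.9]
 [ 29.3  40.2  75.5]]
```

Can and walls show the same ~2 mm scene-camera bias, so they line up relative to each other within about 1 mm. I'll lower into the mouth and watch the force.

Request:
drive_tool(moves=[-1,-0.03,-0.03,3,0,-1,-0.03,-0.03,4.5,0,-1,-0.03,-0.03,5,0,-1,-0.03,-0.03,5.3,0,-1,-0.03,-0.03,5.3,0])

```text
clock: 7.65
position: [574.9, 8.4, 76.7]
tcp_rot: [0.0, -0.674, 0.738, -0.0]
ft_force: [-0.7, 0.1, 0.9]
grip_width: 38.6
```

```bash
python3 -c "
from h import *
go(574.5,8.6,62,-5.2)"
```

```text
t 7.65 pos [574.9   8.4  76.7] jawyaw 174.8 F [-0.7  0.1  0.9] w 38.6 tilt [ 8.e-04 -0.e+00 -1.e+00]
shift cm [-0.02  0.05  1.47] roll 0.02 j6 -0.38 rows 0.2946219454458407 0.0024599572200302666
```

Request:
drive_tool(moves=[-1,0,0,0.4,0,-1,0,0,0.8,0,-1,0,0,1.2,0,-1,0,0,1.5,0,-1,0,0,1.5,0])

```text
clock: 8.15
position: [574.1, 8.0, 60.7]
tcp_rot: [-0.0, -0.674, 0.739, 0.0]
ft_force: [-0.5, -0.5, -0.9]
grip_width: 38.5
```

```bash
python3 -c "
from h import *
go(574.5,8.6,43.5,-5.2)"
```

```text
t 8.15 pos [574.1   8.   60.7] jawyaw 174.8 F [-0.5 -0.5 -0.9] w 38.5 tilt [-1.1e-03 -2.0e-04 -1.0e+00]
shift cm [-0.06 -0.03  1.72] roll -0.01 j6 -0.38 rows 0.344166021000699 0.0011484593034004037
```

Inside the straight walls with no contact. Continue to the table.

Request:
drive_tool(moves=[-1,0,0,0.4,0,-1,0,0,0.8,0,-1,0,0,1.2,0,-1,0,0,1.5,0,-1,0,0,1.6,0,-1,0,0,1.6,0])

```text
clock: 8.75
position: [574.4, 8.1, 45.1]
tcp_rot: [-0.0, -0.674, 0.738, 0.0]
ft_force: [0.9, -1.0, -0.6]
grip_width: 38.7
```

```bash
python3 -c "
from h import *
go(574.5,8.6,42.5,-5.2)"
```

```text
t 8.75 pos [574.4   8.1  45.1] jawyaw 174.8 F [ 0.9 -1.  -0.6] w 38.7 tilt [-4.e-04 -1.e-04 -1.e+00]
shift cm [-0.05 -0.    0.26] roll -0.0 j6 -0.38 rows 0.05254007507883938 0.00042325010472728903
```

Request:
drive_tool(moves=[-1,0,0,0.1,0,-1,0,0,0.2,0,-1,0,0,0.3,0,-1,0,0,0.3,0,-1,0,0,0.3,0])

```text
clock: 9.25
position: [574.6, 8.2, 42.8]
tcp_rot: [0.0, -0.674, 0.738, -0.0]
ft_force: [-2.1, 1.4, 4.3]
grip_width: 38.6
```

```bash
python3 -c "
from h import *
go(574.5,8.6,42.5,-5.2)"
```

```text
t 9.25 pos [574.6   8.2  42.8] jawyaw 174.8 F [-2.1  1.4  4.3] w 38.6 tilt [ 5.e-04  0.e+00 -1.e+00]
shift cm [-0.04  0.02  0.03] roll 0.0 j6 -0.38 rows 0.01073388708495544 0.0004334698981064108
```

Contact at the expected seat height (4 N). Release.

Request:
drive_tool(moves=[0.3,0,0,0,0,0.3,0,0,0,0,0.3,0,0,0,0,0.3,0,0,-1,0,0.3,0,0,-4,0,0.3,0,0,-8,0,0.3,0,0,-10,0,0.3,0,0,-10,0])

```text
clock: 10.05
position: [576.9, 8.3, 147.0]
tcp_rot: [0.003, -0.674, 0.738, -0.002]
ft_force: [0.3, 0.7, -1.4]
grip_width: 55.8
```

```bash
python3 -c "
from h import *
go(466,285.2,60,26)
n='scene'
f=grab_frame(n);i=f['img'];c=i[130:280,210:390]
cv2.imwrite(f'pics/{n}_g3.png',cv2.resize(c,None,fx=4,fy=4,interpolation=cv2.INTER_CUBIC))
"
```

```text
t 10.05 pos [576.9   8.3 147. ] jawyaw 174.8 F [ 0.3  0.7 -1.4] w 55.8 tilt [ 0.0081  0.001  -1.    ]
shift cm [-26.56  13.61   8.64] roll -31.18 j6 -0.38 rows 6.214464762305325 3.6297627710942915
```

View pics/scene_g3.png

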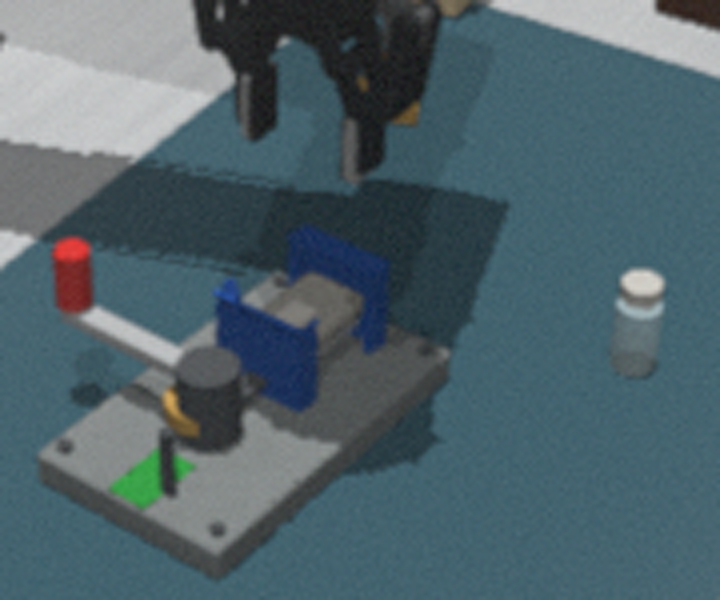

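The can is seated in the nest and looks flat. Now move over the brass block.

Request:
drive_tool(moves=[0.5,-26.6,13.6,0,-31,0.5,-26.6,13.6,0,-31,0.5,-26.6,13.6,2,-31,0.5,-26.6,13.6,4,-31,0.5,-26.6,13.6,6,-31,0.5,-26.6,13.6,7.5,-31,0.5,-26.6,13.6,7.5,-31,0.5,-26.6,13.6,7.5,-31,0.5,-26.6,13.6,7.5,-31])

```text
clock: 11.0
position: [463.3, 284.9, 67.1]
tcp_rot: [0.001, 0.847, -0.531, 0.0]
ft_force: [0.8, 0.8, 0.4]
grip_width: 64.0
```

Run:
```python
from h import *
go(466,285.2,30,26)
f=grab_frame("top");i=f["img"]
cv2.imwrite('pics/top_g4.png',cv2.resize(i[170:300,90:290],None,fx=4,fy=4,interpolation=cv2.INTER_CUBIC))
f=grab_frame("scene");i=f["img"]
cv2.imwrite('pics/scene_g4.png',cv2.resize(i[90:220,240:420],None,fx=4,fy=4,interpolation=cv2.INTER_CUBIC))
```

```text
t 11.0 pos [463.3 284.9  67.1] jawyaw -154.2 F [0.8 0.8 0.4] w 64.0 tilt [-4.0e-04 -1.1e-03 -1.0e+00]
shift cm [ 0.09 -0.26  3.71] roll -0.17 j6 -0.39 rows 0.7443253109678334 0.020009416751543708
```

View pics/top_g4.png

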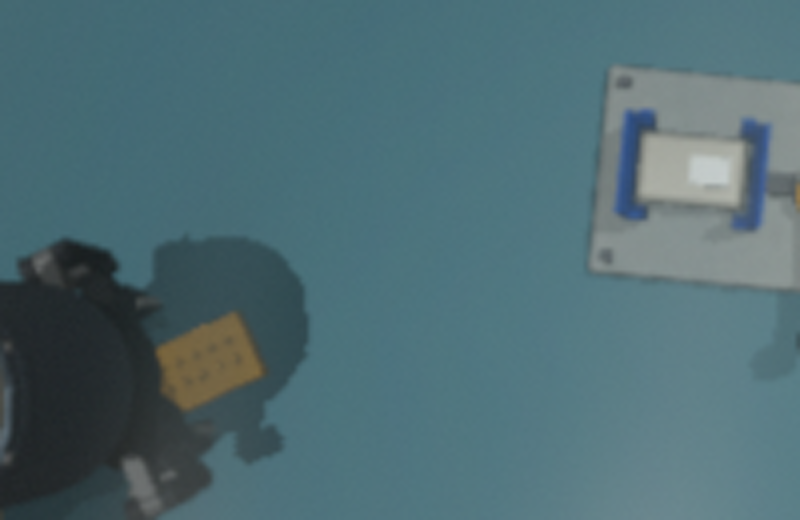

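View pics/scene_g4.png

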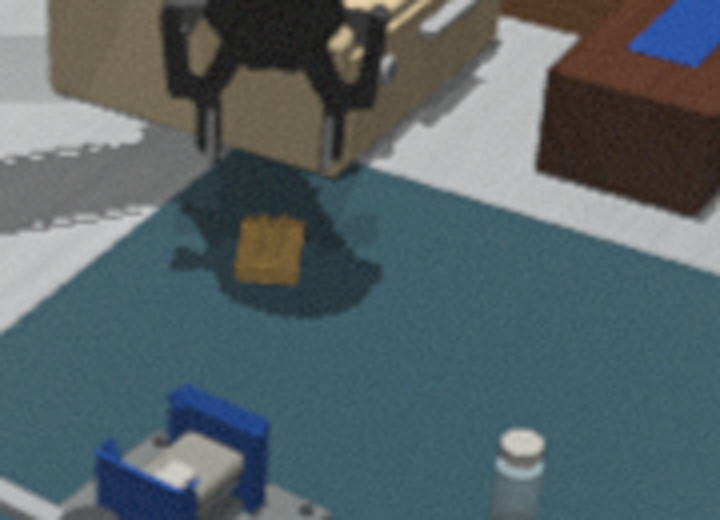

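The can is within the blue walls and the fingers are over the block, well clear of the tan box. Descend and grip, with tips slightly higher than before so they stay off the can later.

Request:
drive_tool(moves=[0.5,0.1,-0.25,2.5,0,0.5,0.1,-0.25,4.5,0,0.5,0.1,-0.25,5.5,0,0.5,0.1,-0.25,6,0,0.5,0.1,-0.25,6,0,0.5,0.1,-0.25,6,0])

```text
clock: 11.7
position: [466.6, 285.8, 8.3]
tcp_rot: [-0.001, 0.847, -0.531, 0.0]
ft_force: [-0.3, 0.4, -0.3]
grip_width: 64.0
```

```bash
python3 -c "
from h import *
go(466,285,5.5,26)
f=grab_frame('scene');i=f['img']
cv2.imwrite('pics/scene_g5.png',cv2.resize(i[90:220,240:420],None,fx=4,fy=4,interpolation=cv2.INTER_CUBIC))
"
```

```text
t 11.7 pos [466.6 285.8   8.3] jawyaw -154.2 F [-0.3  0.4 -0.3] w 64.0 tilt [ 0.0013  0.001  -1.    ]
shift cm [0.05 0.09 0.28] roll -0.21 j6 -0.39 rows 0.058898388423778404 0.02432084706793773
```

View pics/scene_g5.png

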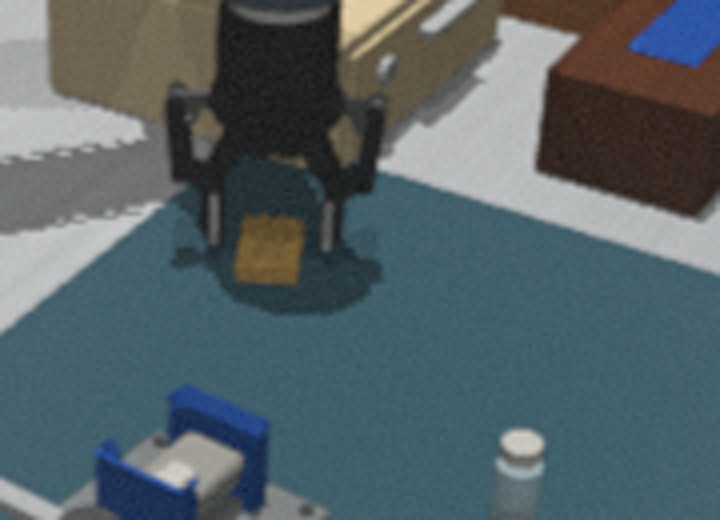

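Request:
drive_tool(moves=[0.5,0,0,0.2,0,0.5,0,0,0.25,0,-1,0,0,0.25,0,-1,0,0,0.25,0,-1,0,0,0.25,0,-1,0,0,0.25,0,-1,0,0,0.25,0,-1,0,0,0.25,0], grip_force=60)

```text
clock: 12.55
position: [466.1, 285.8, 5.3]
tcp_rot: [-0.0, 0.847, -0.531, 0.0]
ft_force: [-2.1, -0.6, 5.5]
grip_width: 37.9
```

```bash
python3 -c "
from h import *
go(574.5,8.4,145,-5.2)"
```

```text
t 12.55 pos [466.1 285.8   5.3] jawyaw -154.2 F [-2.1 -0.6  5.5] w 37.9 tilt [ 6.e-04  4.e-04 -1.e+00]
shift cm [ 29.69   2.31 -13.97] roll 31.01 j6 -0.39 rows 6.578548731466981 3.6099688198311513
```

Gripped. Lift straight up, then carry to the nest.

Request:
drive_tool(moves=[-1,0,0,-3,0,-1,0,0,-7,0,-1,0,0,-11,0,-1,3,0.2,-14,7,-1,8,0.6,-14,15,-1,13,1,-14,23,-1,18,1.4,-14,31,-1,23,1.8,-14,31,-1,27,2.1,-14,31,-1,29.7,2.3,-14,31])

```text
clock: 13.55
position: [574.3, 5.4, 143.5]
tcp_rot: [-0.001, -0.673, 0.739, 0.001]
ft_force: [0.3, 0.4, -3.0]
grip_width: 37.9
```

Request:
drive_tool(moves=[-1,0,0,0,0,-1,0,0,0,0,-1,0,0,0,0])

```text
clock: 13.85
position: [573.9, 8.8, 144.1]
tcp_rot: [-0.0, -0.674, 0.738, 0.001]
ft_force: [0.0, 0.0, -2.5]
grip_width: 38.0
```

Run:
```python
from h import *
np.set_printoptions(suppress=True,precision=1)
go(574.5,8.4,95,-5.2)
f=grab_frame('scene');i=f['img']
cv2.imwrite('pics/scene_g6.png',cv2.resize(i[120:270,210:390],None,fx=4,fy=4,interpolation=cv2.INTER_CUBIC))
P,u,v=world(f); Q=fx(P); b=f["img"][v,u].astype(int)
s=(b[:,2]>b[:,0]*1.6)&(b[:,2]>80)&(abs(Q[:,0])<45)&(abs(Q[:,1])<50)&(Q[:,2]>120)&(Q[:,2]<180)
C=Q[s]; print("block",len(C),np.percentile(C,[2,10,50,90,98],axis=0))
```

```text
t 13.85 pos [573.9   8.8 144.1] jawyaw 174.8 F [ 0.   0.  -2.5] w 38.0 tilt [-0.  0. -1.]
shift cm [ 0.  -0.1  4.9] roll 0.02 j6 -0.38 rows 0.9823784830304698 0.0024270823261616638
block 319 [[-18.4 -27.7 142.4]
 [-15.5 -26.6 145.3]
 [ -1.4 -15.7 153.2]
 [ 18.3  11.6 157.6]
 [ 20.9  27.  162.1]]
```

View pics/scene_g6.png

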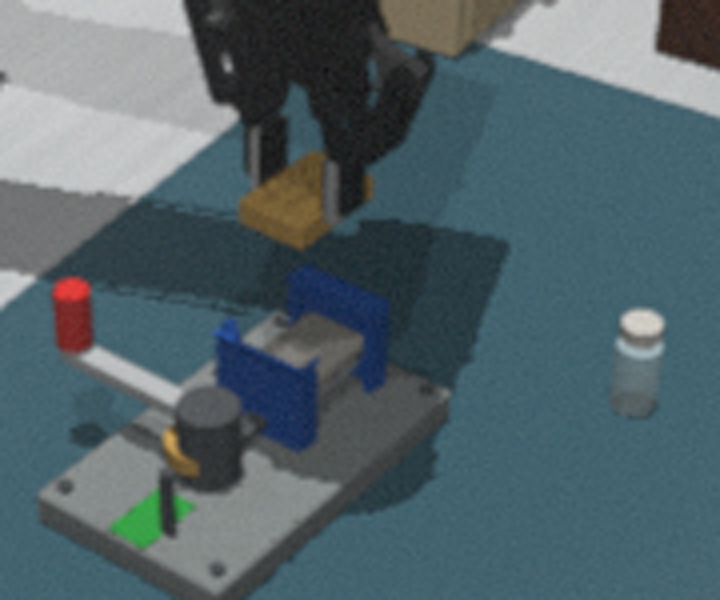

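The block is held level with its front edge at fixture y ≈ -30 after the scene bias, so it's centred. Lower.

Request:
drive_tool(moves=[-1,0,-0.05,3,0,-1,0,-0.05,5,0,-1,0,-0.05,6,0,-1,0,-0.05,6.5,0,-1,0,-0.05,6.9,0,-1,0,-0.05,7.2,0,-1,0,-0.05,7.4,0,-1,0,-0.05,7.4,0])

```text
clock: 14.7
position: [575.0, 8.1, 71.0]
tcp_rot: [0.0, -0.674, 0.739, -0.0]
ft_force: [-0.0, -0.1, -2.2]
grip_width: 38.1
```

```bash
python3 -c "
from h import *
go(574.5,8.4,60,-5.2)"
```

```text
t 14.7 pos [575.    8.1  71. ] jawyaw 174.8 F [-0.  -0.1 -2.2] w 38.1 tilt [ 4.e-04  1.e-04 -1.e+00]
shift cm [-0.02  0.06  1.1 ] roll -0.01 j6 -0.38 rows 0.22033039421208284 0.0009136036113316648
```

Request:
drive_tool(moves=[-1,0,0,0.3,0,-1,0,0,0.6,0,-1,0,0,0.8,0,-1,0,0,0.95,0,-1,0,0,0.95,0,-1,0,0,0.95,0])

```text
clock: 15.3
position: [575.0, 8.1, 61.3]
tcp_rot: [-0.0, -0.674, 0.738, -0.0]
ft_force: [0.2, -0.2, -2.4]
grip_width: 38.4
```

```bash
python3 -c "
from h import *
go(574.5,8.4,59,-5.2)"
```

```text
t 15.3 pos [575.    8.1  61.3] jawyaw 174.8 F [ 0.2 -0.2 -2.4] w 38.4 tilt [ 0. -0. -1.]
shift cm [-0.03  0.05  0.23] roll -0.0 j6 -0.38 rows 0.04745689064348868 0.00028242488937057006
```

Request:
drive_tool(moves=[-1,0,0,0.08,0,-1,0,0,0.16,0,-1,0,0,0.23,0,-1,0,0,0.23,0,-1,0,0,0.23,0])

```text
clock: 15.8
position: [575.0, 8.1, 59.3]
tcp_rot: [0.0, -0.674, 0.738, -0.0]
ft_force: [-1.2, 1.0, 1.8]
grip_width: 38.5
```

```bash
python3 -c "
from h import *
go(574.5,8.4,58.5,-5.2)"
```

```text
t 15.8 pos [575.    8.1  59.3] jawyaw 174.8 F [-1.2  1.   1.8] w 38.5 tilt [ 3.e-04 -0.e+00 -1.e+00]
shift cm [-0.02  0.05  0.08] roll 0.0 j6 -0.38 rows 0.01974037368906493 0.00042178834570509463
```

The force went from -2.4 to +1.8 N at the expected height, so the block is resting on the can. Release and retreat.

Request:
drive_tool(moves=[0.3,0,0,0,0,0.3,0,0,0,0,0.3,0,0,0,0,0.3,0,0,-1,0,0.3,0,0,-4,0,0.3,0,0,-8,0,0.3,0,0,-8,0])

```text
clock: 16.5
position: [578.7, 8.1, 146.1]
tcp_rot: [0.005, -0.675, 0.738, -0.004]
ft_force: [0.2, -0.1, -0.2]
grip_width: 55.3
```

Run:
```python
from h import *
go(477.3,-61.2,130,-5.2)
f=grab_frame('scene');i=f['img']
cv2.imwrite('pics/scene_g7.png',cv2.resize(i[120:270,210:390],None,fx=4,fy=4,interpolation=cv2.INTER_CUBIC))
```

```text
t 16.5 pos [578.7   8.1 146.1] jawyaw 174.8 F [ 0.2 -0.1 -0.2] w 55.3 tilt [ 1.210e-02  6.000e-04 -9.999e-01]
shift cm [7.82 9.5  1.48] roll 0.05 j6 -0.38 rows 2.478691916403689 0.00571335946770708
```

View pics/scene_g7.png

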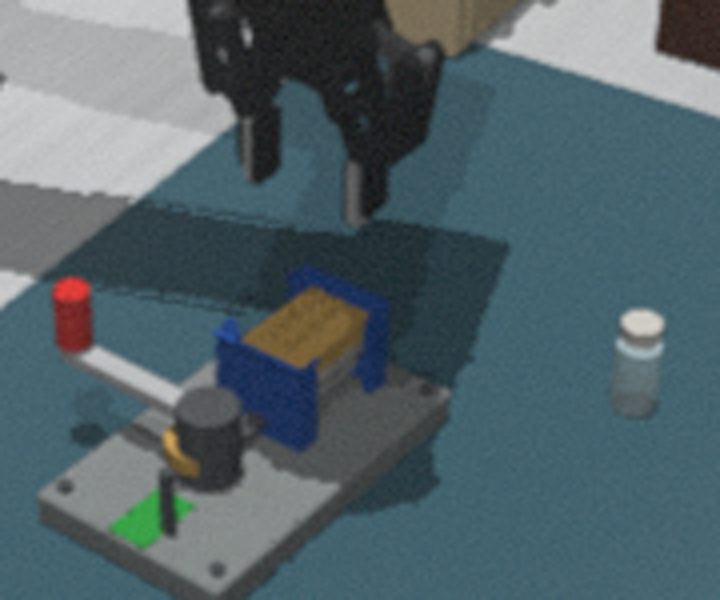

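The block sits squarely on the can, between the walls with pins up. Now over the red knob.

Request:
drive_tool(moves=[0.3,7.8,9.1,0,0,0.3,7.8,9.1,0,0,0.3,7.8,9.1,1,0,0.3,7.8,9.1,1,0,0.3,7.8,9.1,1,0,0.3,7.8,9.1,1,0])

```text
clock: 17.15
position: [478.1, -61.0, 129.2]
tcp_rot: [0.0, -0.674, 0.738, -0.0]
ft_force: [0.8, -0.1, 0.5]
grip_width: 55.5
```

Run:
```python
from h import *
go(477.3,-61.2,67,-5.2)
f=grab_frame('scene');i=f['img']
cv2.imwrite('pics/scene_g8.png',cv2.resize(i[120:270,180:360],None,fx=4,fy=4,interpolation=cv2.INTER_CUBIC))
f=grab_frame('top');i=f['img']
cv2.imwrite('pics/top_g8.png',cv2.resize(i[160:290,200:360],None,fx=4,fy=4,interpolation=cv2.INTER_CUBIC))
```

```text
t 17.15 pos [478.1 -61.  129.2] jawyaw 174.8 F [ 0.8 -0.1  0.5] w 55.5 tilt [ 6.e-04 -1.e-04 -1.e+00]
shift cm [0.03 0.08 6.22] roll 0.02 j6 -0.29 rows 1.2440430093054347 0.00257165585892039
```

View pics/scene_g8.png

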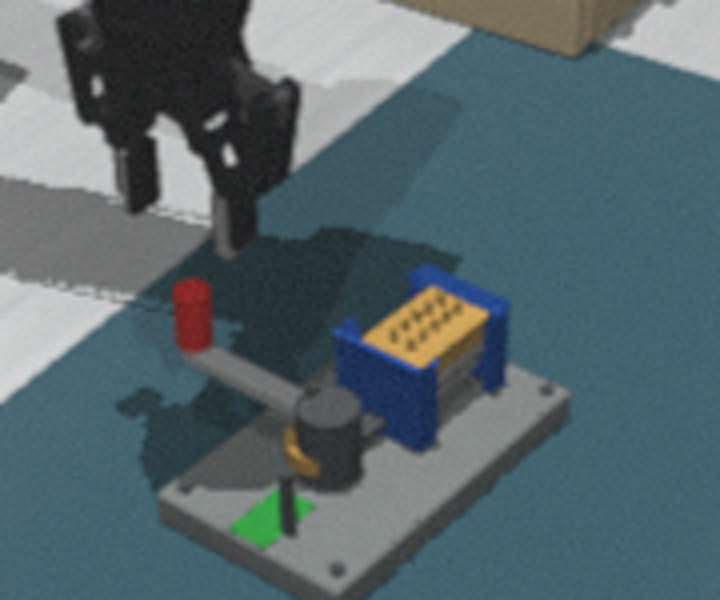

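View pics/top_g8.png

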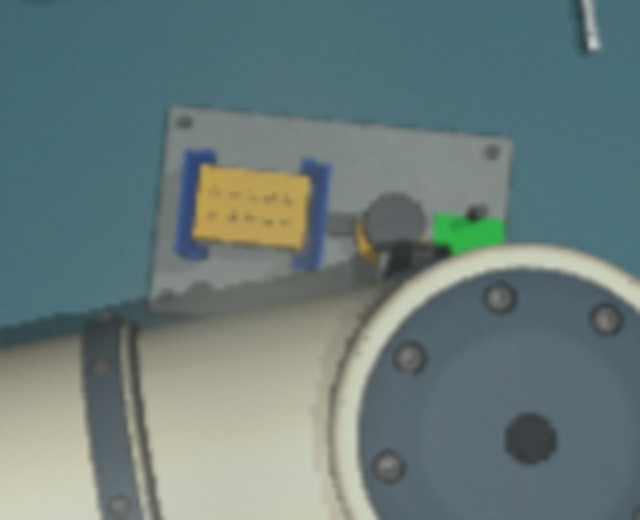

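Everything is clear around the knob. Descend and grip it; tips stay above the lever arm.

Request:
drive_tool(moves=[0.1,0.03,0.06,3,0,0.1,0.03,0.06,4.5,0,0.1,0.03,0.06,5.5,0,0.1,0.03,0.06,5.9,0,0.1,0.03,0.06,5.9,0,0.1,0.03,0.06,5.9,0])

```text
clock: 17.85
position: [477.3, -61.5, 70.7]
tcp_rot: [0.0, -0.674, 0.738, -0.0]
ft_force: [0.2, 0.3, 0.3]
grip_width: 47.0
```

Run:
```python
from h import *
go(477.3,-61.2,69,-5.2)
f=grab_frame('scene');i=f['img']
cv2.imwrite('pics/scene_g9.png',cv2.resize(i[120:270,180:360],None,fx=4,fy=4,interpolation=cv2.INTER_CUBIC))
```

```text
t 17.85 pos [477.3 -61.5  70.7] jawyaw 174.8 F [0.2 0.3 0.3] w 47.0 tilt [ 1.3e-03 -1.0e-04 -1.0e+00]
shift cm [-0.03  0.01  0.17] roll 0.01 j6 -0.29 rows 0.03434952516411092 0.0016802978189093321
```

View pics/scene_g9.png

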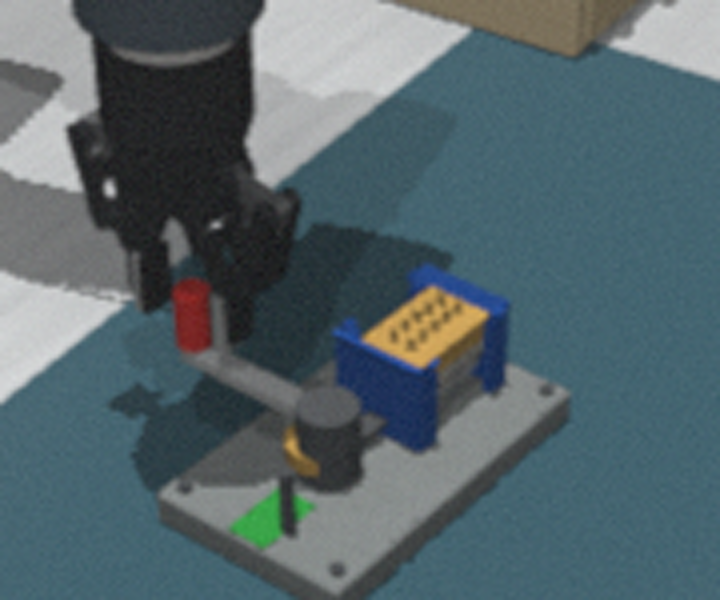

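The knob is between the fingers. Grip it.

Request:
drive_tool(moves=[-1,0,0,0,0,-1,0,0,0,0,-1,0,0,0,0,-1,0,0,0,0,-1,0,0,0,0], grip_force=50)

```text
clock: 18.4
position: [477.0, -61.6, 70.5]
tcp_rot: [0.0, -0.674, 0.738, -0.0]
ft_force: [-1.2, 0.2, 5.5]
grip_width: 18.6
```

Run:
```python
from h import *
s,R,y=st(); p=s["position"]
piv=np.array([567.1,-69.5])
# nominal arc in fixture frame, pivot from fixture; show shifts (cm, tool axes) rel. to the nominal rest pose
for th in range(0,91,9):
    t=np.radians(th)
    f0=90*np.array([-1,0]); f1=90*np.array([-np.cos(t),-np.sin(t)])
    d=f1-f0; w=np.array([d[0]*np.cos(A)-d[1]*np.sin(A), d[0]*np.sin(A)+d[1]*np.cos(A),0])
    print(th,np.round(R.T@w/10,2), np.round(piv+Ro.from_euler('z',A).apply([*f1,0])[:2],1))
```

```text
t 18.4 pos [477.  -61.6  70.5] jawyaw 174.8 F [-1.2  0.2  5.5] w 18.6 tilt [ 1.e-03 -1.e-04 -1.e+00]
0 [0. 0. 0.] [477.5 -61.3]
9 [ 1.41 -0.11  0.  ] [477.3 -75.5]
18 [ 2.78 -0.44  0.  ] [479.3 -89.4]
27 [ 4.09 -0.98  0.  ] [ 483.5 -102.9]
36 [ 5.29 -1.72  0.  ] [ 489.8 -115.6]
45 [ 6.36 -2.64  0.  ] [ 498.  -127.1]
54 [ 7.28 -3.71  0.  ] [ 507.8 -137.2]
63 [ 8.02 -4.91  0.  ] [ 519.1 -145.7]
72 [ 8.56 -6.22  0.01] [ 531.6 -152.2]
81 [ 8.89 -7.59  0.01] [ 545.  -156.8]
90 [ 9.   -9.    0.01] [ 558.9 -159.1]
```

The knob is held. Swing it along the arc, first half.

Request:
drive_tool(moves=[-1,0.7,-0.03,0,0,-1,1.41,-0.11,0,0,-1,2.1,-0.25,0,0,-1,2.78,-0.44,0,0,-1,3.44,-0.69,0,0,-1,4.09,-0.98,0,0,-1,4.7,-1.33,0,0,-1,5.29,-1.72,0,0,-1,5.84,-2.16,0,0,-1,6.36,-2.64,0,0])

```text
clock: 19.4
position: [497.4, -127.4, 70.5]
tcp_rot: [0.0, -0.674, 0.738, -0.0]
ft_force: [-1.4, 2.9, 5.7]
grip_width: 18.3
```

Run:
```python
from h import *
go(498.0,-127.1,70.5,-5.2)
```

```text
t 19.4 pos [ 497.4 -127.4   70.5] jawyaw 174.8 F [-1.4  2.9  5.7] w 18.3 tilt [ 5.e-04  1.e-04 -1.e+00]
shift cm [-0.04 -0.06 -0.  ] roll 0.0 j6 -0.15 rows 0.014107735993692805 0.00022274796556430099
```

Low force and on track. Second half, to about 86°.

Request:
drive_tool(moves=[-1,0.48,-0.52,0,0,-1,0.92,-1.07,0,0,-1,1.31,-1.66,0,0,-1,1.66,-2.27,0,0,-1,1.96,-2.92,0,0,-1,2.2,-3.58,0,0,-1,2.39,-4.26,0,0,-1,2.53,-4.95,0,0,-1,2.61,-5.7,0,0,-1,2.61,-5.7,0,0])

```text
clock: 20.4
position: [552.0, -158.7, 70.5]
tcp_rot: [-0.0, -0.674, 0.738, -0.0]
ft_force: [-2.7, 0.4, 7.2]
grip_width: 18.1
```

Run:
```python
from h import *
go(558.9,-159.1,70.5,-5.2)
f=grab_frame('scene');i=f['img']
cv2.imwrite('pics/scene_g10.png',cv2.resize(i[130:280,180:360],None,fx=4,fy=4,interpolation=cv2.INTER_CUBIC))
f=grab_frame('top');i=f['img']
cv2.imwrite('pics/top_g10.png',cv2.resize(i[160:290,200:380],None,fx=4,fy=4,interpolation=cv2.INTER_CUBIC))
```

```text
t 20.4 pos [ 552.  -158.7   70.5] jawyaw 174.8 F [-2.7  0.4  7.2] w 18.1 tilt [-1.e-04 -4.e-04 -1.e+00]
shift cm [-0.02 -0.7  -0.  ] roll 0.0 j6 -0.08 rows 0.13925717142825977 0.00034426465444621174
```

View pics/scene_g10.png

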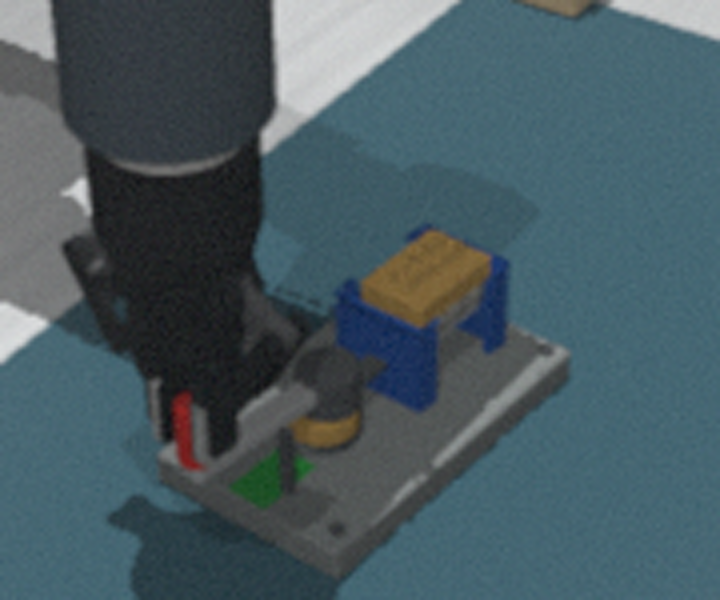

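View pics/top_g10.png

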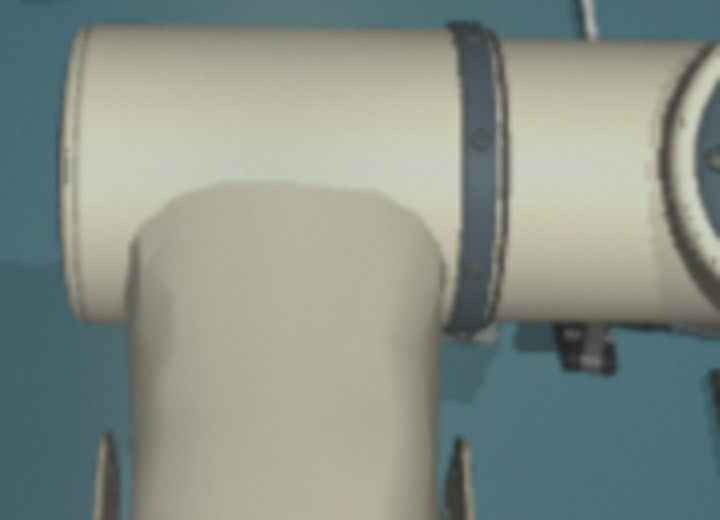

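The lever is a few degrees short of the pin and the stack has risen. Ease the last bit on to the stop.

Request:
drive_tool(moves=[-1,0,-0.2,0,0,-1,0,-0.4,0,0,-1,0,-0.55,0,0,-1,0,-0.7,0,0,-1,0,-0.7,0,0,-1,0,-0.7,0,0])

```text
clock: 21.1
position: [558.0, -159.4, 70.5]
tcp_rot: [-0.0, -0.674, 0.738, 0.0]
ft_force: [-2.9, 0.8, 5.7]
grip_width: 18.5
```

Run:
```python
from h import *
go(558.9,-159.1,70.5,-5.2)
```

```text
t 21.1 pos [ 558.  -159.4   70.5] jawyaw 174.8 F [-2.9  0.8  5.7] w 18.5 tilt [-8.e-04 -6.e-04 -1.e+00]
shift cm [-0.04 -0.08 -0.  ] roll 0.0 j6 -0.08 rows 0.01861215051116846 0.00032954622257646903
```

Request:
drive_tool(moves=[-1,0,-0.1,0,0,-1,0,-0.2,0,0,-1,0,-0.2,0,0,-1,0,-0.2,0,0])

```text
clock: 21.5
position: [559.0, -159.6, 70.4]
tcp_rot: [-0.001, -0.674, 0.738, 0.001]
ft_force: [-6.4, 1.5, 8.4]
grip_width: 18.7
```

Run:
```python
from h import *
go(558.9,-159.1,70.5,-5.2)
f=grab_frame('scene');i=f['img']
cv2.imwrite('pics/scene_g11.png',cv2.resize(i[130:280,180:360],None,fx=4,fy=4,interpolation=cv2.INTER_CUBIC))
```

```text
t 21.5 pos [ 559.  -159.6   70.4] jawyaw 174.8 F [-6.4  1.5  8.4] w 18.7 tilt [-2.7e-03 -4.0e-04 -1.0e+00]
shift cm [-0.05  0.02 -0.01] roll -0.01 j6 -0.08 rows 0.01010079725837362 0.00058765607094252
```

View pics/scene_g11.png

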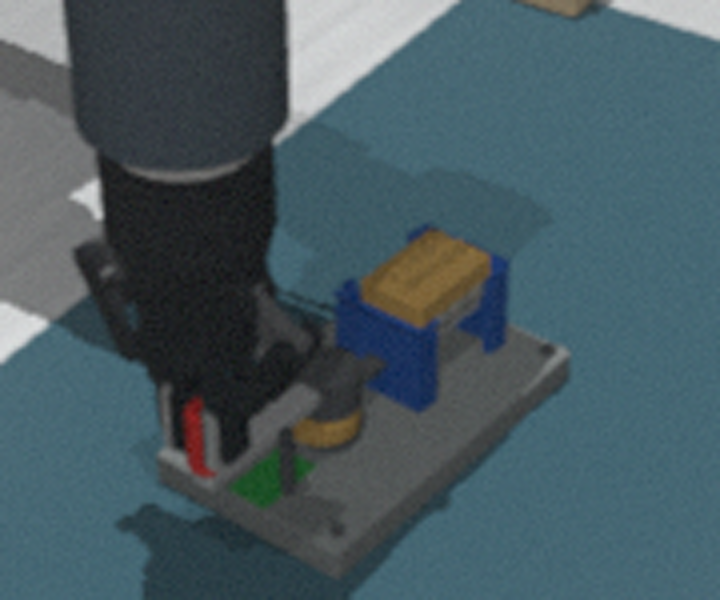

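The force rose to 6.4 N and the motion stopped at the computed 90° point, so the arm is on the stop. Settle and check the stack.

Request:
drive_tool(moves=[-1,0,-0.03,0,0,-1,0,-0.03,0,0,-1,0,-0.03,0,0,-1,0,-0.03,0,0,-1,0,-0.03,0,0,-1,0,-0.03,0,0,-1,0,-0.03,0,0,-1,0,-0.03,0,0])

```text
clock: 22.35
position: [559.1, -159.6, 70.4]
tcp_rot: [-0.001, -0.674, 0.738, 0.001]
ft_force: [-7.0, 1.2, 7.9]
grip_width: 18.4
```

Run:
```python
from h import *
np.set_printoptions(suppress=True,precision=2)
go(558.9,-159.1,70.5,-5.2)
f=grab_frame('scene'); P,u,v=world(f); Q=fx(P); b=f["img"][v,u].astype(int)
s=(b[:,2]>b[:,0]*1.6)&(b[:,2]>70)&(abs(Q[:,0])<35)&(abs(Q[:,1])<45)&(Q[:,2]>50)
C=Q[s]; print("block",len(C),np.percentile(C,[2,10,50,90,98],axis=0))
T=C[(C[:,2]>76)&(C[:,2]<84)]
c=np.linalg.lstsq(np.c_[T[:,:2],np.ones(len(T))],T[:,2],rcond=None)[0];print("top plane slope,z",len(T),c,np.median(T[:,2]))
cv2.imwrite('pics/scene_fin.png',f["img"])
for t in ("glass_vial","screwdriver","screw_tray"):
    r=regions_of("scene",t)
    if r: print(t,round(r[0]["confidence"],2),np.median(world(f,r[0]["pixels"])[0],0))
```

```text
t 22.35 pos [ 559.1 -159.6   70.4] jawyaw 174.8 F [-7.   1.2  7.9] w 18.4 tilt [-0. -0. -1.]
shift cm [-0.04  0.03 -0.01] roll -0.0 j6 -0.08 rows 0.010498481059864331 0.0003773957894242216
block 438 [[-16.58 -28.39  71.33]
 [-12.31 -26.68  74.42]
 [  7.35  -4.65  80.39]
 [ 21.38  22.32  85.2 ]
 [ 22.72  29.32  90.2 ]]
top plane slope,z 317 [-0.02  0.02 80.44] 80.39872293582337
glass_vial 0.61 [719.8  116.5   34.73]
screwdriver 0.61 [ 783.11 -179.71   20.93]
screw_tray 0.84 [ 442.27 -302.2     6.78]
```

View pics/scene_fin.png

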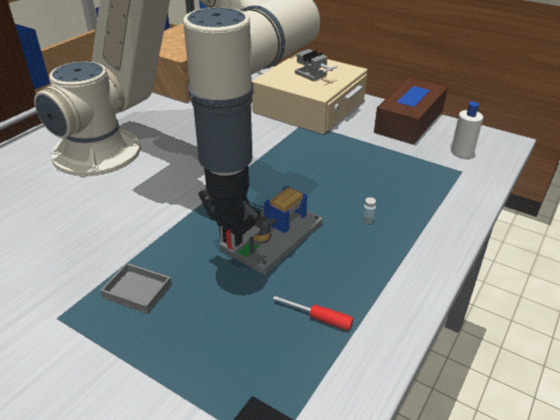

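The final picture shows the stack raised in the nest at (288,203), the knob gripped at (230,240), and the vial, screwdriver and tray where they were. The block's top is at 80.4 mm (52 + 28 = 80 expected) and level. Handing in.

```bash
python3 -c "
from station import ctrl
print(ctrl.sign_off())"
```

```text
the job is handed in; nothing more can be done
None
```

The job is done and handed in at about 22.5 s. The titanium can is in the blue nest with the brass block on top, pins up. The arm is still holding the red knob with the lever against its stop at the green mark.

- **Can and block:** Both were lowered until the force reading showed they had landed, at the expected heights, and only then released. The wrist force never read above about 11 N.
- **Lift:** The block's top measures 80.4 mm against 80 mm expected at full lift, and it is level within about 1–2°.
- **Lever:** The knob is at the computed 90° point, within 0.6 mm. The sideways push reads 7 N, about 3 N from the spring and the rest against the stop.
- **Bystanders:** The vial and screwdriver measure where they did at the start, within 2–3 mm. The tray looks unmoved and sits within about 5 mm of its starting reading, which came from the other camera.

**Checks that disagreed or failed:**
- The scene camera reads about 2 mm off from the top camera, so I placed parts by their position relative to the nest walls.
- The network did not find the can while it was held, so I located it by colour and depth instead.
- At the end the arm hid the nest from the top camera, so the final check used the scene camera only.

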